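Snug down the lid nut of a filter pot with a ratchet wrench

ROBOT

A 6-joint arm with a two-finger parallel gripper is mounted at the origin on the work surface. World frame = base frame: x ahead of the robot, y to its left, z up, the work surface at z = 0. Lengths are in m, angles in rad, forces in N, time in s.
With the tool pointing down it reaches from about 0.35 to 0.925 m from the base axis. Payload 6.4 kg.
Tool frame: the origin (TCP) lies midway between the tips of the shut fingers; the grasp point (between the pads) lies 19 mm behind it; z points along the fingers, y is the line along which they close (so a half turn about z gives the same grasp; the last joint's range is limited). The gripper opens to 85 mm and grips with 20 to 120 N. Pads are 22 mm wide; open, the fingers measure 114 mm over their backs; the gripper's body (76 mm by 85 mm) begins 54 mm behind the grasp point. The pads swing forward as they close: fully open they stand 13 mm farther back than shut.
Start: joints at [-1.501, 0.245, 1.558, -0, 1.339, -0.174], TCP at [0.157, -0.631, 0.231] pointing down, gripper open.
Joint ranges: [-3.13, 3.13], [-1.02, 2.26], [0.13, 2.54], [-0.95, 4.09], [0.21, 2.88], [-2.74, 2.74]. Speed limits (rad/s): [2.57, 2.57, 3.14, 3.14, 3.14, 3.14].

INTERFACE

Orientations are given as a rotation vector (axis times angle).
In Python, from bench import status, vision, hand_in gives the robot as it stands.
- The arm moves only by the shell command python3 -m crank 'ROWS' [FORCE]. ROWS is JSON, a list of rows, each a list of 5 numbers: the shift along the world's x, y, z as a fraction of full scale, then the turn about the world's z as a fraction of full scale, then the gripper command: -1 is fully open, 1 is shut, values between are in proportion. In form: [[dx, dy, dz, spin, grip], ...]. A call has 1 to 5 rows; each row shifts and turns the commanded pose from where the row before left it; what a row does not reach is not made up. Full scale, the value 1, is 0.03 m for a shift and 0.08 rad for a turn. A row lasts 1/12 s, in which the tool goes at most 41.7 mm and 7.16 degrees, less where a joint would pass 70% of its speed; a pose out of reach is approached as far as the arm can. A call with a number of a shift or a turn outside -1 to 1 is refused whole. A call with a gripper value outside its range is refused whole. The fingers move at their own pace and stop on an object; FORCE is the grip in N (left out, the last holds). Time passes only in rows, so rows that do not move let the fingers close. It gives the time, the measured TCP pose, the force, the opening and the grip force at its end, in the units of the state.
- status.get_obs(): the state, without advancing time (a new reading comes with each control period).
- vision.grab_frame(name): name is "scene" or "top" or "wrist"; returns (picture, depth): 384x512x3 uint8, red, green, blue; 384x512 float32, m along the optical axis (not along the pixel's ray), 0 where there is no reading.
- vision.camera_params(name): a dict with "vertical_fov" (degrees; the focal length in pixels is half the picture's height over the tangent of half this angle, whatever the lens; pixels are square), "cx", "cy" (the principal point, pixels), "view" (4x4, takes a point from world to camera coordinates); the wrist camera has in their place "hand_eye" (4x4, takes a point from camera to tool coordinates, whose origin is the TCP and whose axes are the flange's). Camera axes: x right, y down, z forward; pixel columns grow to the right and rows downward; lengths in m; the calibration is good to about 2 mm. A picture is of the moment at which its call begins: read the wrist's pose just before it. camera_params takes no time and is no camera call.
- hand_in(): hands the job in; it is judged then, once.
The state is a dict: "time_s": time; "qpos": joint angles; "dq": joint speeds; "effort": joint torques, N m; "tool_pos": TCP position; "orientation": TCP orientation; "force": force on the tool from outside, world axes, zero at the start; "wrist_torque": the same for the moment, N m; "opening": finger opening in m; "grasp_force": force on a finger pad.
Only numpy, scipy, OpenCV 4.12 (cv2) and the standard library are available. Lean on these libraries where they do the work, as an engineer would, in place of code of your own. Each camera call takes 0.05 s, during which the arm holds its last target. There are 200 camera calls.

TASK

Take the ratchet wrench from its rest, set its socket fully down over the hex nut on the filter pot's lid and ratchet the nut clockwise, swinging the handle back and forth between the lid's fittings without lifting the wrench off the nut, until the nut comes up against the lid and pulls snug. Stop as soon as it is snug, since forcing it further crushes the gasket, then let go and leave the wrench sitting on the nut. Do not bang into the fittings, do not turn the nut with the fingers, and leave the cups and other things on the table where they are.

Things in the scene. Friction and masses are not known exactly. Their poses are not given: they have to be found in the camera images.
- pot: Fixed stainless filter pot, round lid 142 mm across, lid top 84 mm up. Origin on its axis at table level, z up. Three upright lid fittings, at most 32 mm across and 84 mm tall, centres 52 mm from the axis, stand at 60, 180 and 300 degrees from the pot's own -x axis, the middle of the open gap facing the robot; there the handle swings 0.65 rad to each side before it nears a fitting.
- fittings: The three fittings on the lid (pressure gauge, vent valve with a black knob, capped inlet), fixed to the pot; same origin and axes as pot.
- washer_top (a point): Point on the pot's axis at the top of the dark washer (54 mm across) under the nut, 88 mm above the table: the socket's mouth rests on this washer when fully down. Axes as pot.
- nut_top (a point): Centre of the top face of the nut, 14.5 mm above the washer; z up. Dark steel hex nut, 30 mm across flats, 14 mm high, top corners bevelled by 3 mm; the round stud (18 mm across) stands 3.5 mm above it. One corner of the hexagon points along this point's x axis. The nut turns but does not rise or sink.
- nut (a joint): How far the nut has been turned clockwise (seen from above), in rad; it starts at 0 to 0.35 and comes up against the lid at 2.0. It runs with a steady drag of 0.12 N m, about 1.3 N at the wrench's grip point, and does not turn back by itself.
- gasket (a joint): How far the nut, once against the lid, has been turned on (clockwise, rad) with the gasket yielding; 0 at the start. Yields from about 0.3 N m, then stiffens by 2 N m/rad. Snug: above 0.06 (0.42 N m, 4.5 N sideways at the wrench's grip point). Crushed: 0.30 (0.9 N m, 9.5 N there); aim for 0.5 to 0.6 N m. Friction holds it when the handle stops, and the felt load then fades.
- wrench: Loose ratchet wrench, 0.28 kg, centre of mass 13 mm from the socket axis: round head 48 mm across, top 58 mm above the mouth, with a downward socket. Origin: socket axis, plane of its mouth; z up. Handle along -x, 24 to 191 mm from the axis, 14 mm wide, 18 mm tall, its middle 44 mm above the mouth. Drives clockwise (from above), slips anticlockwise (30 clicks a turn, light drag). Lift 20 mm to clear the rest.
- wrench_grip (a point): Good place to hold the wrench: middle of the handle, 95 mm from the socket's axis, 44 mm above the mouth; axes as wrench.
- socket_mouth (a point): Centre of the socket's mouth; turns with the socket. Hex recess 31.4 mm across flats, 20 mm deep, outside up to 44 mm across; an inner corner points along this point's x axis. Fits the nut at any 60 degree step, with about 0.08 rad of play each way; off by more, it rides on the nut, up to 14 mm too high, until turned to match.
- rest: Fixed grey plastic rest that carries the wrench, 215 x 55 mm. Origin: on the table under the socket's axis; its length runs to -x under the handle. Base 10 mm thick, stub 22 mm across and 12 mm tall in the socket, saddle for the handle 160 mm from the origin with 12 mm cheeks.
- cup_a: Bystander, leave alone: white plastic cup, 70 mm across, 85 mm tall. Origin: centre of its underside.
- cup_b: Bystander, leave alone: white plastic cup, 70 mm across, 85 mm tall. Origin: centre of its underside.
- cup_c: Bystander, leave alone: white plastic cup, 70 mm across, 85 mm tall. Origin: centre of its underside.
- bottle: Bystander, leave alone: brown glass bottle, 62 mm across, 160 mm tall. Origin: centre of its underside.
- jar: Bystander, leave alone: glass jar with steel lid, 64 mm across, 75 mm tall. Origin: centre of its underside.
- cap: Bystander, leave alone: brass bottle cap, 32 mm across, 14 mm tall. Origin: centre of its underside.
- spoon: Bystander, leave alone: steel spoon, 150 mm long, lying flat. Origin: centre of its underside.
There are look-alikes about, which are no part of the job. Leave any purple or red look-alike of the wrench alone.

How it is judged:
By the outcome, as a careful person would: the job done as asked, in the order asked, and still so for the second after the job is handed in, with the robot touching nothing.
It also fails if it takes over 72 s, if anything falls off the work surface, if the arm or the gripper's body presses on something with over 40 N, if the wrist force passes 120 N, or if a joint passes its speed limit or range.

## Working session

There is one attempt and no reset: what is moved stays moved. The work goes in short steps, Python scripts to look and compute and a shell command to move; the robot and the scene stay as the last step left them, time stands still between calls to the robot, and variables do not carry over. Pictures are saved under pics/ and viewed, at most 10 in all, crops included, and the job is handed in when it is done.

```bash
mkdir -p pics; ls
cat > h.py <<'E'
import numpy as np, cv2
from bench import status, vision
def save(name,fn):
    im,d=vision.grab_frame(name); cv2.imwrite('pics/'+fn,im[:,:,::-1]); np.savez('pics/'+fn[:-4]+'.npz',im=im,d=d); return im,d
def cam(name):
    p=vision.camera_params(name); f=192/np.tan(np.radians(p['vertical_fov'])/2)
    return f,p['cx'],p['cy'],p
def c2w(name):
    f,cx,cy,p=cam(name); return np.linalg.inv(np.array(p['view']))
def ray(name,u,v,z):
    f,cx,cy,p=cam(name); T=c2w(name); d=T[:3,:3]@np.array([(u-cx)/f,(v-cy)/f,1]); o=T[:3,3]
    return o+d*(z-o[2])/d[2]
def cloud(name,d):
    f,cx,cy,p=cam(name); T=c2w(name); v,u=np.mgrid[:384,:512]
    P=np.stack([(u-cx)/f*d,(v-cy)/f*d,d],-1); return P@T[:3,:3].T+T[:3,3]
E
python3 - <<'E'
from h import *
o=status.get_obs(); print({k:np.round(v,3) for k,v in o.items()})
for n in("scene","top"):
    save(n,n+'0.png'); print(n,cam(n)[:3],np.round(c2w(n),3).tolist())
    print({k:v for k,v in cam(n)[3].items() if k!='view'})
print(vision.camera_params('wrist'))
E
```

```text
pics
{'time_s': np.float64(0.0), 'qpos': array([-1.501,  0.246,  1.559, -0.   ,  1.339, -0.174]), 'dq': array([-0.001, -0.   , -0.001, -0.001, -0.001, -0.   ]), 'effort': array([-1.0000e-03, -4.2952e+01, -3.2613e+01, -0.0000e+00,  5.0000e-03,
        0.0000e+00]), 'tool_pos': array([ 0.157, -0.63 ,  0.23 ]), 'orientation': array([-3.116, -0.382, -0.   ]), 'force': array([ 0.438, -0.166,  1.547]), 'wrist_torque': array([-0.008, -0.026, -0.016]), 'grasp_force': np.float64(0.0), 'opening': np.float64(0.085)}
scene (np.float64(363.72576298468084), 258.82388525448164, 192.90127427350745) [[-0.101, 0.652, -0.752, 1.455], [0.995, 0.049, -0.091, 0.082], [-0.022, -0.757, -0.653, 0.893], [0.0, 0.0, 0.0, 1.0]]
{'vertical_fov': 55.65647806315364, 'cx': 258.82388525448164, 'cy': 192.90127427350745}
top (np.float64(363.4428966424421), 254.25046328543226, 195.2415624213889) [[0.007, -0.997, 0.077, 0.463], [-1.0, -0.007, 0.0, -0.006], [0.0, -0.077, -0.997, 1.092], [0.0, 0.0, 0.0, 1.0]]
{'vertical_fov': 55.69329100787984, 'cx': 254.25046328543226, 'cy': 195.2415624213889}
{'vertical_fov': 61.87070442308697, 'cx': 260.3504515868951, 'cy': 194.81380257025575, 'hand_eye': array([[-4.97868225e-05, -9.45550631e-01, -3.25475041e-01,
         8.36190031e-02],
       [ 9.99999992e-01, -8.57564790e-05,  9.61679598e-05,
         4.24726294e-04],
       [-1.18843269e-04, -3.25475034e-01,  9.45550627e-01,
        -1.42293414e-01],
       [ 0.00000000e+00,  0.00000000e+00,  0.00000000e+00,
         1.00000000e+00]])}
```

View pics/top0.png

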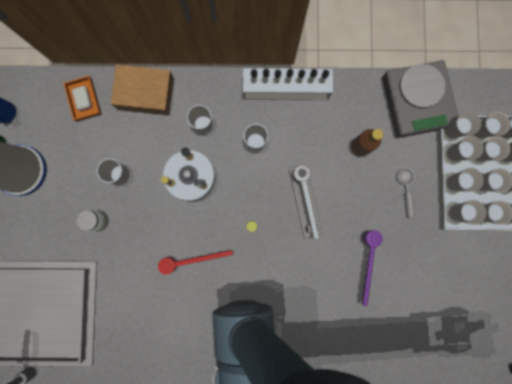

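View pics/scene0.png

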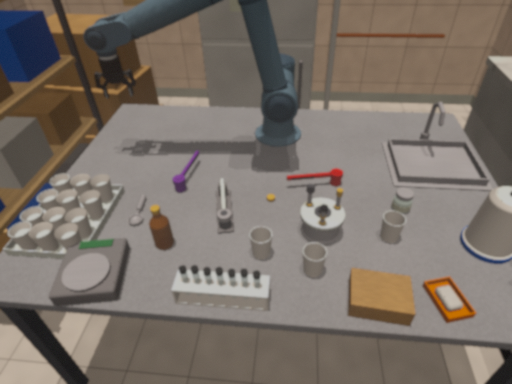

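Top view: the steel wrench has its head at about (302,173) and its handle end at (316,237). The pot lid is at about (188,175), with fittings near (166,180), (186,153) and (203,183). The red and purple wrenches are look-alikes. Next I measure with depth.

Run:
```python
from h import *
z=np.load('pics/top0.npz'); im,d=z['im'],z['d']; P=cloud('top',d)
print('table z',np.median(P[250:260,330:350,2]))
def blob(r,zl,zh):
    v0,v1,u0,u1=r; Q=P[v0:v1,u0:u1].reshape(-1,3); return Q[(Q[:,2]>zl)&(Q[:,2]<zh)]
w=(155,245,280,330)
head=blob(w,.060,.085);print('head',len(head),head.mean(0),np.ptp(head,0), np.median(head[:,2]))
(c,r)=cv2.minEnclosingCircle(head[:,:2].astype(np.float32));print(c,r)
han=blob(w,.045,.085); 
hc=han[np.linalg.norm(han[:,:2]-head[:,:2].mean(0),axis=1)>.04]
print('handle',len(hc),cv2.fitLine(hc[:,:2].astype(np.float32),cv2.DIST_L2,0,.01,.01).ravel(),hc.min(0),hc.max(0),np.median(hc[:,2]))
p=(140,210,150,222)
lid=blob(p,.076,.092);print('lid',len(lid),np.median(lid[:,2]),cv2.minEnclosingCircle(lid[:,:2].astype(np.float32)))
# lid circle by mask contour
m=((P[...,2]>.074)).astype(np.uint8); mm=np.zeros_like(m); mm[140:210,150:222]=m[140:210,150:222]
for nm in [mm]:
    cs,_=cv2.findContours(nm,0,1)
    for k in cs:
        if cv2.contourArea(k)>100: print(cv2.fitEllipse(k),cv2.minEnclosingCircle(k))
for lo,hi in((.092,.098),(.098,.112),(.125,.18)):
    q=blob(p,lo,hi); print(lo,len(q), q.mean(0) if len(q) else 0)
q=np.zeros((384,512),np.uint8); q[140:210,150:222]=((P[140:210,150:222,2]>.12)*1)
n,l,s,c=cv2.connectedComponentsWithStats(q)
for i in range(1,n): print('fit',s[i],c[i],P[l==i].mean(0),P[l==i][:,2].max())
a=cv2.resize(im[140:250,140:340][:,:,::-1],None,fx=4,fy=4,interpolation=cv2.INTER_CUBIC);cv2.imwrite('pics/c1.png',a)
```

```text
table z -1.6724273344981277e-05
head 478 [ 0.54860686 -0.15382945  0.06418826] [0.20739486 0.07370195 0.01328781] 0.06397720193114753
(0.5269189476966858, -0.1610921323299408) 0.10668708384037018
handle 445 [ 0.97613484  0.21716523  0.5343369  -0.15620892] [ 0.42317762 -0.19292445  0.04547148] [ 0.63057248 -0.1174992   0.07330094] 0.06347488473835905
lid 1639 0.08434973177034832 ((0.5965251922607422, 0.1793011575937271), 0.07101254910230637)
((188.0879669189453, 174.93963623046875), (50.08260726928711, 50.429656982421875), 57.858306884765625) ((187.1688690185547, 174.61257934570312), 26.937236785888672)
0.092 53 [0.59320953 0.17893569 0.09452924]
0.098 111 [0.59346054 0.17940462 0.10340314]
0.125 207 [0.59563367 0.17442374 0.15903774]
fit [178 143   1   1   1] [178. 143.] [ 0.46312073 -0.00594113  1.09157611] 1.0915761089946678
fit [200 142   1   1   1] [200. 142.] [ 0.46312073 -0.00594113  1.09157611] 1.0915761089946678
fit [181 148  10   9  73] [185.54794521 152.10958904] [0.64750415 0.17441862 0.15319146] 0.1591383081734099
fit [153 153   1   1   1] [153. 153.] [ 0.46312073 -0.005
[... 1168 characters left out ...]
113  1.09157611] 1.0915761089946678
fit [172 189   1   1   1] [172. 189.] [ 0.46312073 -0.00594113  1.09157611] 1.0915761089946678
fit [156 193   1   1   1] [156. 193.] [ 0.46312073 -0.00594113  1.09157611] 1.0915761089946678
fit [186 193   1   1   1] [186. 193.] [ 0.46312073 -0.00594113  1.09157611] 1.0915761089946678
fit [164 199   1   1   1] [164. 199.] [ 0.46312073 -0.00594113  1.09157611] 1.0915761089946678
fit [199 201   1   1   1] [199. 201.] [ 0.46312073 -0.00594113  1.09157611] 1.0915761089946678
fit [164 206   1   1   1] [164. 206.] [ 0.46312073 -0.00594113  1.09157611] 1.0915761089946678
fit [195 208   1   1   1] [195. 208.] [ 0.46312073 -0.00594113  1.09157611] 1.0915761089946678
```

View pics/c1.png

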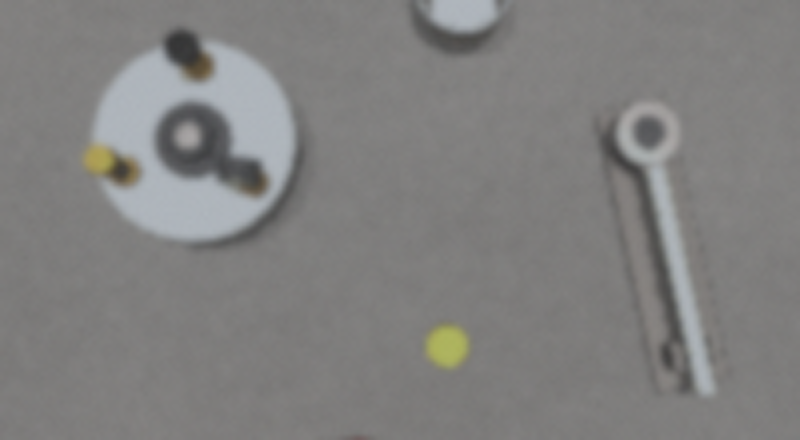

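The crop shows the wrench head at about (302,173) in full-image pixels, with the handle running down-right. The lid is round at about (188,175) with the nut in the middle, and the fittings lean outward by perspective. Next I refine the poses.

```bash
cat >> h.py <<'E'
def circ(xy):
    A=np.c_[2*xy,np.ones(len(xy))]; s=np.linalg.lstsq(A,(xy**2).sum(1),rcond=None)[0]; return s[:2],np.sqrt(s[2]+s[0]**2+s[1]**2)
def wrench_top(im,d,win,ztop,zh):
    """handle line / head circle from top-camera depth"""
    P=cloud('top',d); v0,v1,u0,u1=win; m=np.zeros((384,512),np.uint8)
    m[v0:v1,u0:u1]=(np.abs(P[v0:v1,u0:u1,2]-(zh+.002))<.010); return m,P
E
python3 - <<'E'
from h import *
z=np.load('pics/top0.npz'); im,d=z['im'],z['d']; P=cloud('top',d)
V,U=np.mgrid[:384,:512]
win=(U>284)&(U<328)&(V>158)&(V<243)
m=(win&(P[...,2]>.05)&(P[...,2]<.08))
n,l,s,c=cv2.connectedComponentsWithStats(m.astype(np.uint8)); i=1+s[1:,4].argmax(); m=l==i; print(s[i],c[i])
Q=P[m]; g=lambda u,v,zz:ray('top',u,v,zz)
# handle: per row centre, rows away from head
rows=[(np.mean(U[v][m[v]]),v) for v in range(190,232)]
H=np.array([g(u,v,.063)[:2] for u,v in rows]); L=cv2.fitLine(H.astype(np.float32),cv2.DIST_HUBER,0,.01,.01).ravel(); yaw=np.arctan2(L[1],L[0]);yaw=(yaw+np.pi/2)%np.pi-np.pi/2
e=g(*max(((np.mean(U[v][m[v]]),v) for v in range(158,243) if m[v].any()),key=lambda t:t[1]),.063)
print('yaw',yaw,'pt',L[2:],'handle end',e)
# head: contour points around top part
cs,_=cv2.findContours(m.astype(np.uint8),0,1); k=max(cs,key=len)[:,0].astype(float); k=k[k[:,1]<181]
W=np.array([g(u,v,.066)[:2] for u,v in k]); print('head circ',circ(W),'dist to end',np.linalg.norm(circ(W)[0]-e[:2]))
# grey/bright colour contour
gm=(im.min(2)>150)&win; print('bright',gm.sum())
n,l,s,c=cv2.connectedComponentsWithStats(gm.astype(np.uint8)); i=1+s[1:,4].argmax(); k=cv2.findContours((l==i).astype(np.uint8),0,1)[0][0][:,0].astype(float);k=k[k[:,1]<181]
W=np.array([g(u,v,.066)[:2] for u,v in k]); print('head circ colour',circ(W))
# lid
pw=(U>155)&(U<220)&(V>142)&(V<208)
lm=pw&(np.abs(P[...,2]-.084)<.012)
k=cv2.findContours(cv2.morphologyEx(lm.astype(np.uint8),3,np.ones((5,5))),0,1)[0]; k=max(k,key=len); k=cv2.convexHull(k)[:,0].astype(float); W=np.array([g(u,v,.084)[:2] for u,v in k]); print('lid depth',circ(W))
bm=pw&(im.min(2)>145); k=cv2.findContours(cv2.morphologyEx(bm.astype(np.uint8),3,np.ones((5,5))),0,1)[0]; k=cv2.convexHull(max(k,key=len))[:,0].astype(float); W=np.array([g(u,v,.084)[:2] for u,v in k]); c0,r0=circ(W);print('lid colour',c0,r0)
Q=P[pw&(P[...,2]>.097)&(P[...,2]<.112)]; Q=Q[np.linalg.norm(Q[:,:2]-c0,axis=1)<.02]; print('nut top',Q.mean(0),np.median(Q[:,2]))
for zl in(.115,.14):
  q=(pw&(P[...,2]>zl)&(P[...,2]<.175)).astype(np.uint8); n,l,s,c=cv2.connectedComponentsWithStats(q)
  for i in range(1,n):
    if s[i,4]>8:
        p=np.median(P[l==i],0); w=p[:2]-c0; print('fit',s[i,4],p,np.linalg.norm(w),np.degrees(np.arctan2(w[1],w[0])))
E
```

```text
[294 165  27  74 589] [307.00339559 197.14601019]
yaw 0.2159344 pt [ 0.51890135 -0.15958104] handle end [ 0.42320791 -0.18038728  0.063     ]
head circ (array([ 0.6062963 , -0.14044247]), np.float64(0.022973959621314235)) dist to end 0.18739515880282984
bright 317
head circ colour (array([ 0.60716784, -0.14047655]), np.float64(0.019626116737984946))
lid depth (array([0.59644387, 0.17847199]), np.float64(0.07053968911107526))
lid colour [0.59819839 0.18052393] 0.07029021541723283
nut top [0.59621562 0.17828478 0.10321964] 0.10300624239400336
fit 82 [0.64725968 0.17350342 0.15528091] 0.04956105097864519 -8.143558665995329
fit 66 [0.5729331  0.22379198 0.16036368] 0.05010448684158323 120.28172031017836
fit 77 [0.56730637 0.13507463 0.16461097] 0.05495412556455058 -124.2040592279526
fit 69 [0.64763693 0.17506448 0.15552628] 0.04973906090668941 -6.301582163052571
fit 59 [0.57295928 0.22414686 0.16053088] 0.05039814490343987 120.05257775936333
fit 77 [0.56730637 0.13507463 0.16461097] 0.05495412556455058 -124.2040592279526
```

```bash
python3 -m crank '[[0.74,0.98,0,-0.07,-1],[0.74,0.98,0,-0.07,-1],[0.74,0.98,0,-0.07,-1],[0.74,0.98,0,-0.07,-1],[0.74,0.98,0,-0.07,-1]]' 100
python3 -m crank '[[0.74,0.98,0,0,-1],[0.74,0.98,0,0,-1],[0.74,0.98,0,0,-1],[0.74,0.98,0,0,-1],[0.74,0.98,0,0,-1]]'
python3 -m crank '[[0.74,0.98,0,0,-1],[0.74,0.98,0,0,-1],[0.74,0.98,0,0,-1],[0.74,0.98,0,0,-1],[0,0,0,0,-1]]'; python3 -m crank '[[0,0,0,0,-1],[0,0,0,0,-1]]'
```

```text
time_s: 0.52
tool_pos: [0.2685, -0.482, 0.2307]
orientation: [-3.123, -0.337, 0.0]
force: [0.2, -0.1, 0.1]
opening: 0.0856
grasp_force: 0.0
time_s: 0.93
tool_pos: [0.3795, -0.335, 0.231]
orientation: [-3.123, -0.338, 0.0]
force: [1.7, -1.0, -0.0]
opening: 0.0857
grasp_force: 0.0
time_s: 1.35
tool_pos: [0.4699, -0.2145, 0.2309]
orientation: [-3.12, -0.348, -0.001]
force: [-0.3, -0.8, 0.1]
opening: 0.0858
grasp_force: 0.0
time_s: 1.52
tool_pos: [0.4674, -0.2192, 0.2309]
orientation: [-3.123, -0.339, 0.001]
force: [-0.1, 0.3, 0.7]
opening: 0.0855
grasp_force: 0.0
```

```bash
python3 -m crank '[[0.78,0.97,0,0,-1],[0.77,0.97,0,0,-1],[0,0,-0.9,0,-1],[0,0,-0.9,0,-1],[0,0,0,0,-1]]'; python3 -m crank '[[0,0,0,0,-1],[0,0,0,0,-1]]'
cat >> h.py <<'E'
from scipy.spatial.transform import Rotation as Rn
def wc2w(o):
    T=np.eye(4);T[:3,:3]=Rn.from_rotvec(o['orientation']).as_matrix();T[:3,3]=o['tool_pos'];return T@np.array(vision.camera_params('wrist')['hand_eye'])
def wcloud(d,o):
    f,cx,cy,p=cam('wrist'); T=wc2w(o); v,u=np.mgrid[:384,:512]
    return np.stack([(u-cx)/f*d,(v-cy)/f*d,d],-1)@T[:3,:3].T+T[:3,3]
def yawof(o): r=o['orientation']; return 2*np.arctan2(r[1],r[0]) if r[0]>0 else 2*np.arctan2(-r[1],-r[0])
E
python3 - <<'E'
from h import *
o=status.get_obs(); im,d=save('wrist','w1.png'); P=wcloud(d,o); print(o['tool_pos'],yawof(o))
m=(P[...,2]>.05)&(P[...,2]<.075)&(np.abs(P[...,1]+.15)<.06)&(d>0)
Q=P[m]; L0=np.array([np.cos(.216),np.sin(.216)]); s=(Q[:,:2]-[.5137,-.1608])@L0; t=(Q[:,:2]-[.5137,-.1608])@[-L0[1],L0[0]]
for a in np.arange(-.04,.14,.02):
    k=(s>a)&(s<a+.01)&(np.abs(t)<.045)
    if k.sum()>5: print(round(a,3),k.sum(),t[k].min().round(4),t[k].max().round(4),np.median(Q[k,2]).round(4))
print('s max',s[np.abs(t)<.01].max())
E
```

```text
time_s: 1.93
tool_pos: [0.5107, -0.1602, 0.1717]
orientation: [-3.118, -0.335, 0.013]
force: [-0.6, -0.5, -1.7]
opening: 0.0852
grasp_force: 0.0
time_s: 2.1
tool_pos: [0.5144, -0.1624, 0.1785]
orientation: [3.123, 0.335, 0.002]
force: [0.7, -0.2, -0.3]
opening: 0.0857
grasp_force: 0.0
[ 0.51435941 -0.16240133  0.17853538] 0.21387373372580523
-0.04 163 -0.0082 0.0053 0.0623
-0.02 175 -0.0081 0.0059 0.0622
0.0 206 -0.0089 0.0058 0.062
0.02 202 -0.0079 0.0055 0.0622
0.04 216 -0.0078 0.0053 0.0622
0.06 219 -0.0077 0.005 0.0621
0.08 727 -0.0233 0.0206 0.0646
0.1 865 -0.0247 0.0216 0.065
0.12 12 -0.0067 0.0035 0.0623
s max 0.1209759478634817
```

View pics/w1.png

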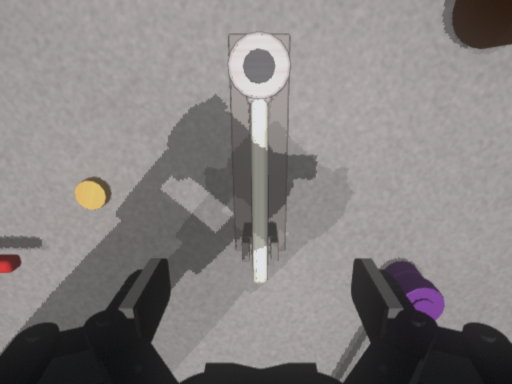

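The wrist view shows the steel wrench centred between the open fingers, with its head at about (259,65) and its handle running down to (260,282). The purple look-alike is off to the right at about (415,290). Next I descend and grip.

```bash
python3 -m crank '[[0,0,-0.9,0,-1],[0,0,-0.9,0,-1],[0,0,-0.9,0,-1],[0,0,-0.7,0,-1],[0,0,-0.5,0,-1]]'; python3 -m crank '[[0,0,-0.4,0,-1],[0,0,-0.3,0,-1],[0,0,-0.18,0,-1],[0,0,0,0,-1],[0,0,0,0,-1]]'; python3 -m crank '[[0,0,0,0,1],[0,0,0,0,1],[0,0,0,0,1],[0,0,0,0,1],[0,0,0,0,1]]' 100;python3 -m crank '[[0,0,0,0,1],[0,0,0,0,1],[0,0,0,0,1],[0,0,0,0,1],[0,0,0,0,1]]'
```

```text
time_s: 2.57
tool_pos: [0.5143, -0.1618, 0.06]
orientation: [3.123, 0.337, 0.001]
force: [-0.6, 0.0, 0.2]
opening: 0.0855
grasp_force: 0.0
time_s: 2.98
tool_pos: [0.5148, -0.1614, 0.0347]
orientation: [3.123, 0.338, 0.002]
force: [-0.4, -0.4, -0.4]
opening: 0.0854
grasp_force: 0.0
time_s: 3.4
tool_pos: [0.5144, -0.161, 0.0342]
orientation: [3.123, 0.338, 0.001]
force: [-0.1, 0.6, -0.4]
opening: 0.0254
grasp_force: 0.0
time_s: 3.82
tool_pos: [0.5144, -0.1612, 0.0342]
orientation: [3.123, 0.338, 0.001]
force: [-1.7, -0.4, 3.8]
opening: 0.0123
grasp_force: 97.6
```

```bash
python3 -m crank '[[0,0,0.2,0,1],[0,0,0.3,0,1],[0,0,0.5,0,1],[0,0,0.7,0,1],[0,0,0.9,0,1]]'; python3 -m crank '[[0,0,0.9,0,1],[0,0,0.9,0,1],[0,0,0.8,0,1],[0,0,0.5,0,1],[0,0,0,0,1]]'; python3 -m crank '[[0,0,0,0,1],[0,0,0,0,1]]'
python3 - <<'E'
from h import *
o=status.get_obs(); im,d=save('wrist','w2.png'); P=wcloud(d,o); print(o['tool_pos'],yawof(o),o['force'],o['wrist_torque'],o['opening'])
ya=yawof(o); x=np.array([np.cos(ya),np.sin(ya)]); y=np.array([-x[1],x[0]]); R=P[...,:2]-o['tool_pos'][:2]; s=R@x; t=R@y
m=(np.abs(t)<.04)&(s>.02)&(s<.15)&(np.abs(P[...,2]-o['tool_pos'][2]-.03)<.02)
for a in np.arange(.02,.15,.01):
    k=m&(s>a)&(s<a+.01)
    if k.sum()>5: print(round(a,3),k.sum(),t[k].min().round(4),t[k].max().round(4),np.median(P[k,2]).round(4))
print('max s',s[m&(np.abs(t)<.01)].max())
E
```

```text
time_s: 4.23
tool_pos: [0.5123, -0.16, 0.1109]
orientation: [-3.12, -0.338, 0.007]
force: [0.3, -1.5, -3.3]
opening: 0.0123
grasp_force: 97.5
time_s: 4.65
tool_pos: [0.5159, -0.1619, 0.2093]
orientation: [3.119, 0.338, 0.009]
force: [0.7, 0.2, -2.2]
opening: 0.0125
grasp_force: 97.5
time_s: 4.82
tool_pos: [0.5131, -0.1604, 0.2032]
orientation: [-3.122, -0.338, 0.004]
force: [-0.3, 0.5, -3.0]
opening: 0.0124
grasp_force: 97.5
[ 0.51312935 -0.16041003  0.20318619] 0.21588093628368232 [-0.27757066  0.4596228  -3.02627495] [-0.05540302  0.25413635 -0.02641203] 0.012355179005274906
0.02 757 -0.0074 0.0062 0.231
0.03 838 -0.0076 0.0064 0.2308
0.04 902 -0.0074 0.0063 0.2308
0.05 973 -0.0076 0.0064 0.2307
0.06 1065 -0.008 0.0064 0.2306
0.07 1888 -0.0173 0.0154 0.2321
0.08 3902 -0.0234 0.0221 0.233
0.09 4955 -0.0246 0.0233 0.2344
0.1 4100 -0.0241 0.0226 0.2332
max s 0.1086640588611504
```

View pics/w2.png

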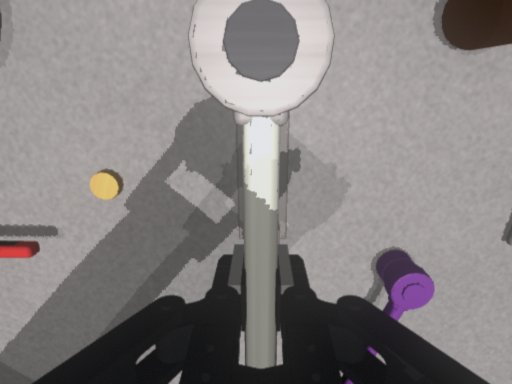

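The wrist view shows the wrench held level and centred, with its head at about (261,38). Next I move over the pot at yaw about +0.45, above the fittings.

```bash
python3 - <<'E'
from h import *
from bench import status
z=np.load('pics/w2.npz'); d=z['d']; o=status.get_obs(); P=wcloud(d,o)
ya=yawof(o); x=np.array([np.cos(ya),np.sin(ya)]); y=np.array([-x[1],x[0]]); R=P[...,:2]-o['tool_pos'][:2]; s=R@x; t=R@y
m=((P[...,2]>.218)&(P[...,2]<.25)&(s>.03)&(np.abs(t)<.04)).astype(np.uint8)
k=max(cv2.findContours(m,0,1)[0],key=len)[:,0]; k=k[(k[:,1]>2)&(k[:,1]<100)]
f,cx,cy,p=cam('wrist');T=wc2w(o);q=[]
for u,v in k:
    r=T[:3,:3]@[(u-cx)/f,(v-cy)/f,1]; w=T[:3,3]+r*(.231-T[2,3])/r[2]; w=w[:2]-o['tool_pos'][:2]; q.append([w@x,w@y])
print(circ(np.array(q)))
E
python3 -m crank '[[0,0.5,0.3,0.2,1],[0,0.8,0.3,0.3,1],[0,0.9,0,0.3,1],[0,0.9,0,0.3,1],[0,0.9,0,0.3,1]]'; python3 -m crank '[[0,0.9,0,0.3,1],[0,0.9,0,0.3,1],[0,0.9,0,0.3,1],[0,0.9,0,0.3,1],[0,0.9,0,0.3,1]]'; python3 -m crank '[[0,0.8,0,0,1],[0,0.6,0,0,1],[0,0,0,0,1],[0,0,0,0,1],[0,0,0,0,1]]'
```

```text
(array([ 0.09650924, -0.00067003]), np.float64(0.02323793900039685))
time_s: 5.28
tool_pos: [0.5132, -0.0397, 0.2211]
orientation: [-3.098, -0.513, 0.005]
force: [0.5, 1.5, -3.8]
opening: 0.0123
grasp_force: 97.8
time_s: 5.7
tool_pos: [0.513, 0.0954, 0.2209]
orientation: [-3.062, -0.699, 0.006]
force: [1.4, 0.1, -3.0]
opening: 0.0123
grasp_force: 97.8
time_s: 6.12
tool_pos: [0.5136, 0.1356, 0.2216]
orientation: [-3.063, -0.697, 0.004]
force: [0.0, -0.2, -3.6]
opening: 0.0123
grasp_force: 97.8
```

```bash
cat > m.py <<'E'
from h import *
import sys
o=status.get_obs(); im,d=save('top',sys.argv[1]); P=cloud('top',d)
ya=yawof(o); x=np.array([np.cos(ya),np.sin(ya)]); y=np.array([-x[1],x[0]]); A=o['tool_pos'][:2]+.0965*x-.0007*y
zt=o['tool_pos'][2]-.0245+.058
r=np.linalg.norm(P[...,:2]-A,axis=2); m=((np.abs(P[...,2]-zt)<.012)&(r<.04)).astype(np.uint8)
k=max(cv2.findContours(m,0,1)[0],key=len)[:,0]
W=np.array([ray('top',u,v,zt-.002)[:2] for u,v in k]); W=W[((W-A)@x)>-.012]
print('tcp',o['tool_pos'],'yaw',ya,'predicted axis',A,'top cam axis',circ(W),'n',m.sum(),'ztop',np.median(P[m>0][:,2]),zt)
E
python3 m.py top2.png
python3 - <<'E'
from h import *
im=cv2.imread('pics/top2.png'); cv2.imwrite('pics/c2.png',cv2.resize(im[120:260,120:270],None,fx=4,fy=4,interpolation=cv2.INTER_CUBIC))
E
```

```text
tcp [0.51358404 0.13555644 0.22155233] yaw 0.4475947624986621 predicted axis [0.60088085 0.17669045] top cam axis (array([0.60044492, 0.17577269]), np.float64(0.02161253007603183)) n 275 ztop 0.25206947883457276 0.25505232811532613
```

View pics/c2.png

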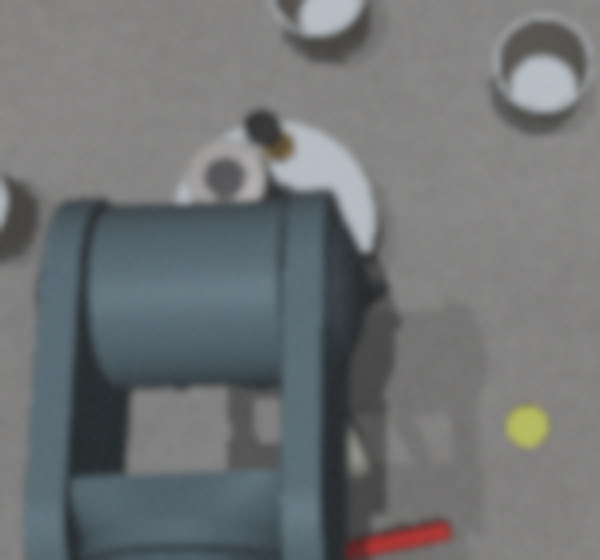

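Wrench head is seen in the crop at about (225,178), above the lid and left of the black-knob fitting, matching the prediction to about 1 mm. Next I correct and descend to just above the stud.

```bash
python3 -m crank '[[-0.145,0.065,-0.4,0,1],[0,0,-0.6,0,1],[0,0,-0.7,0,1],[0,0,-0.7,0,1],[0,0,-0.4,0,1]]'; python3 -m crank '[[0,0,0,0,1],[0,0,0,0,1],[0,0,0,0,1]]'; python3 -m crank '[[0,0,-0.1,0,1],[0,0,-0.1,0,1],[0,0,-0.1,0,1],[0,0,-0.05,0,1],[0,0,0,0,1]]'; python3 -c "
from h import *
o=status.get_obs(); ya=yawof(o);x=np.array([np.cos(ya),np.sin(ya)]); y=np.array([-x[1],x[0]]); print(ya,o['tool_pos'][:2]+.0965*x-.0007*y,o['tool_pos'][2]-.0245,o['force'],o['wrist_torque'])"
```

```text
time_s: 6.58
tool_pos: [0.5077, 0.1372, 0.1354]
orientation: [-3.063, -0.695, 0.008]
force: [-0.3, -1.2, -3.4]
opening: 0.0125
grasp_force: 97.9
time_s: 6.83
tool_pos: [0.5107, 0.1378, 0.14]
orientation: [3.063, 0.697, 0.003]
force: [0.5, 0.1, -2.9]
opening: 0.0124
grasp_force: 97.9
time_s: 7.25
tool_pos: [0.5095, 0.138, 0.128]
orientation: [-3.063, -0.698, 0.001]
force: [0.0, -0.2, -2.4]
opening: 0.0124
grasp_force: 97.9
0.4479019832024432 [0.59683033 0.17914416] 0.10346730530843357 [ 0.00474514 -0.1722357  -2.44303759] [-0.12653958  0.22430592 -0.05020608]
```

```bash
for i in 1; do python3 -m crank '[[0,0,-0.07,0,1],[0,0,-0.07,0,1],[0,0,0,0,1]]'; python3 -m crank '[[0,0,-0.07,0,1],[0,0,0,0,1]]';python3 -m crank '[[0,0,-0.07,0,1],[0,0,0,0,1]]'; done
```

```text
time_s: 7.5
tool_pos: [0.5106, 0.138, 0.1245]
orientation: [3.063, 0.697, 0.003]
force: [0.3, 0.0, -0.4]
opening: 0.0125
grasp_force: 98.2
time_s: 7.67
tool_pos: [0.5108, 0.138, 0.123]
orientation: [3.063, 0.697, 0.003]
force: [-1.0, -1.7, 4.9]
opening: 0.0128
grasp_force: 99.0
time_s: 7.83
tool_pos: [0.5108, 0.1378, 0.1218]
orientation: [3.062, 0.698, 0.003]
force: [-7.3, -2.0, 12.0]
opening: 0.0125
grasp_force: 100.0
```

```bash
python3 -c "
import numpy as np
for a in np.arange(.45,-.64,-.08):
    b=a-.08; print(round(a,2),round(b,2),(-.0965*np.array([np.cos(b)-np.cos(a),np.sin(b)-np.sin(a)])/.03).round(3))
"
python3 -m crank '[[-0.05,0.118,0,-0.5,1],[-0.05,0.118,0,-0.5,1],[0,0,0,0,1]]'; python3 -m crank '[[-0.04,0.12,0,-0.5,1],[-0.04,0.12,0,-0.5,1],[0,0,0,0,1]]'
```

```text
0.45 0.37 [-0.103  0.236]
0.37 0.29 [-0.083  0.243]
0.29 0.21 [-0.064  0.249]
0.21 0.13 [-0.044  0.254]
0.13 0.05 [-0.023  0.256]
0.05 -0.03 [-0.003  0.257]
-0.03 -0.11 [0.018 0.257]
-0.11 -0.19 [0.038 0.254]
-0.19 -0.27 [0.059 0.25 ]
-0.27 -0.35 [0.078 0.245]
-0.35 -0.43 [0.098 0.238]
-0.43 -0.51 [0.117 0.229]
-0.51 -0.59 [0.134 0.219]
-0.59 -0.67 [0.152 0.208]
time_s: 8.08
tool_pos: [0.5078, 0.1451, 0.122]
orientation: [3.088, 0.573, 0.004]
force: [-4.9, -3.5, 10.3]
opening: 0.0123
grasp_force: 99.8
time_s: 8.33
tool_pos: [0.5053, 0.1524, 0.122]
orientation: [3.108, 0.449, 0.004]
force: [-4.4, -3.4, 9.5]
opening: 0.0121
grasp_force: 99.8
```

```bash
python3 -m crank '[[-0.07,0.122,0,-0.5,1],[-0.06,0.122,0,-0.5,1],[0,0,0,0,1]]'; python3 -m crank '[[-0.02,0.126,0,-0.5,1],[-0.02,0.126,0,-0.5,1],[0,0,0,0,1]]'; python3 -m crank '[[-0.01,0.128,0,-0.5,1],[-0.01,0.128,0,-0.5,1],[0,0,0,0,1]]'; python3 -m crank '[[0,0.128,0,-0.5,1],[0,0.128,0,-0.5,1],[0,0,0,0,1]]'
```

```text
time_s: 8.58
tool_pos: [0.5026, 0.1601, 0.1219]
orientation: [3.125, 0.326, 0.009]
force: [2.5, -1.0, 5.0]
opening: 0.0125
grasp_force: 99.0
time_s: 8.83
tool_pos: [0.5013, 0.1676, 0.1217]
orientation: [-3.135, -0.201, -0.008]
force: [1.6, -1.1, 5.5]
opening: 0.0125
grasp_force: 99.2
time_s: 9.08
tool_pos: [0.5007, 0.1753, 0.1217]
orientation: [-3.14, -0.076, -0.008]
force: [-0.3, -1.1, 5.2]
opening: 0.0128
grasp_force: 99.1
time_s: 9.33
tool_pos: [0.5006, 0.183, 0.1215]
orientation: [-3.141, 0.049, -0.008]
force: [1.7, 0.4, 4.3]
opening: 0.0124
grasp_force: 98.9
```

```bash
python3 -m crank '[[0.01,0.128,-0.03,-0.5,1],[0.01,0.128,-0.02,-0.5,1],[0,0,0,0,1]]'; python3 -m crank '[[0.02,0.127,0,-0.5,1],[0.02,0.127,0,-0.5,1],[0,0,0,0,1]]'; python3 -m crank '[[0.03,0.125,0,-0.5,1],[0.03,0.125,0,-0.5,1],[0,0,0,0,1]]'; python3 -m crank '[[0.04,0.122,0,-0.5,1],[0.04,0.122,0,-0.5,1],[0,0,0,0,1]]'; python3 -c "
from h import *
o=status.get_obs(); ya=yawof(o);x=np.array([np.cos(ya),np.sin(ya)]); y=np.array([-x[1],x[0]]); print(ya,o['tool_pos'][:2]+.0965*x-.0007*y,o['tool_pos'][2]-.0245,o['force'],o['wrist_torque'])"
```

```text
time_s: 9.58
tool_pos: [0.5017, 0.1903, 0.1187]
orientation: [-3.136, 0.174, -0.01]
force: [12.2, 1.0, -5.4]
opening: 0.0123
grasp_force: 97.6
time_s: 9.83
tool_pos: [0.5025, 0.198, 0.1186]
orientation: [-3.126, 0.299, -0.008]
force: [9.2, 1.5, -4.4]
opening: 0.0123
grasp_force: 98.0
time_s: 10.08
tool_pos: [0.5041, 0.2054, 0.1186]
orientation: [-3.112, 0.424, -0.007]
force: [8.1, 1.1, -2.6]
opening: 0.0124
grasp_force: 98.1
time_s: 10.33
tool_pos: [0.5065, 0.2126, 0.1186]
orientation: [-3.093, 0.548, -0.007]
force: [7.7, 0.6, -3.2]
opening: 0.0123
grasp_force: 98.2
-0.3504369372561949 [0.59691938 0.17879101] 0.09406895390840292 [ 7.7204112   0.6427468  -3.16147562] [ 0.11062451 -1.3484186   0.38889648]
```

```bash
python3 -m crank '[[0.04,0,-0.05,0,1],[0,0,-0.05,0,1],[0,0,0,0,1]]'; python3 -m crank '[[0,0,-0.06,0,1],[0,0,0,0,1]]'; python3 -m crank '[[0,0,-0.06,0,1],[0,0,0,0,1]]'
```

```text
time_s: 10.58
tool_pos: [0.5067, 0.2124, 0.1152]
orientation: [-3.093, 0.548, -0.003]
force: [6.1, 1.1, -1.1]
opening: 0.0123
grasp_force: 98.4
time_s: 10.75
tool_pos: [0.5067, 0.2125, 0.1135]
orientation: [-3.093, 0.548, -0.003]
force: [5.0, 1.2, -0.9]
opening: 0.0126
grasp_force: 98.5
time_s: 10.92
tool_pos: [0.5067, 0.2125, 0.1118]
orientation: [-3.093, 0.548, -0.003]
force: [5.4, 1.5, 0.4]
opening: 0.0122
grasp_force: 98.5
```

```bash
python3 -m crank '[[0.03,0,-0.05,0,1],[0,0,0,0,1]]'; python3 -m crank '[[0,0,-0.04,0,1],[0,0,0,0,1]]';python3 -c "
from h import *
o=status.get_obs();print(o['force'],o['wrist_torque'],o['tool_pos'])"
```

```text
time_s: 11.08
tool_pos: [0.5067, 0.2129, 0.1112]
orientation: [-3.093, 0.549, 0.002]
force: [-1.7, 1.5, 8.0]
opening: 0.0121
grasp_force: 99.8
time_s: 11.25
tool_pos: [0.5066, 0.2131, 0.1106]
orientation: [-3.093, 0.549, 0.002]
force: [-4.3, 1.3, 13.1]
opening: 0.0123
grasp_force: 100.4
[-4.26031891  1.32843829 13.1430492 ] [0.02642726 0.11775792 0.10920411] [0.50661722 0.21310146 0.11059144]
```

```bash
cat > t.py <<'E'
from h import *
o=status.get_obs(); ya=yawof(o);x=np.array([np.cos(ya),np.sin(ya)]); y=np.array([-x[1],x[0]]); A=o['tool_pos'][:2]+.0965*x-.0007*y
r=o['tool_pos'][:2]-[.5967,.1787]; F=o['force']; print('T',round(r[0]*F[1]-r[1]*F[0]+o['wrist_torque'][2],3),'yaw',round(ya,3),'A',A.round(4),'z',o['tool_pos'][2].round(4),'F',F.round(1),'Mz',o['wrist_torque'][2].round(2),'q6',o['qpos'][5].round(2))
E
python3 -m crank '[[0.02,0,0.05,0,1],[0.045,0.12,0,-0.5,1],[0.05,0.119,0,-0.5,1]]' >/dev/null; python3 t.py; python3 -m crank '[[0.055,0.117,0,-0.5,1],[0.06,0.115,0,-0.5,1]]'>/dev/null; python3 t.py;python3 -m crank '[[0.066,0.11,0,-0.5,1],[0.068,0.108,0,-0.5,1]]'>/dev/null; python3 t.py; python3 -m crank '[[0,0,0,0,1],[0,0,0,0,1]]'>/dev/null; python3 t.py
```

```text
T 0.159 yaw -0.433 A [0.5975 0.1789] z 0.1114 F [-0.1  1.2  5.2] Mz 0.26 q6 2.21
T 0.164 yaw -0.513 A [0.5974 0.1791] z 0.1113 F [-1.1  1.2  6.4] Mz 0.21 q6 2.3
T 0.105 yaw -0.593 A [0.5974 0.1791] z 0.1113 F [-0.4  1.3  5.9] Mz 0.19 q6 2.39
T 0.14 yaw -0.591 A [0.5974 0.1793] z 0.1113 F [-0.1  1.3  6.2] Mz 0.24 q6 2.39
```

```bash
python3 -m crank '[[-0.068,-0.108,0,0.5,1],[-0.066,-0.11,0,0.5,1],[-0.117,-0.229,0,1,1],[-0.098,-0.238,0,1,1],[-0.078,-0.245,0,1,1]]' >/dev/null; python3 t.py; python3 -m crank '[[-0.059,-0.25,0,1,1],[-0.038,-0.254,0,1,1],[-0.018,-0.257,0,1,1],[0.003,-0.257,0,1,1],[0.023,-0.256,0,1,1]]'>/dev/null; python3 t.py;python3 -m crank '[[0.044,-0.254,0,1,1],[0.064,-0.249,0,1,1],[0.083,-0.243,0,1,1],[0.103,-0.236,0,1,1],[0,0,0,0,1]]'>/dev/null; python3 t.py; python3 -m crank '[[0,0,0,0,1],[0,0,0,0,1]]'; python3 t.py
```

```text
T -0.033 yaw -0.268 A [0.5977 0.1791] z 0.1113 F [1.3 0.8 5.1] Mz 0.08 q6 2.02
T -0.068 yaw 0.132 A [0.598  0.1789] z 0.1113 F [1.1 0.6 6. ] Mz -0.03 q6 1.55
T 0.006 yaw 0.45 A [0.5984 0.1784] z 0.1112 F [-0.5  1.4  6.6] Mz 0.15 q6 1.17
time_s: 13.42
tool_pos: [0.511, 0.1376, 0.1113]
orientation: [-3.063, -0.697, 0.001]
force: [-1.0, 0.2, 5.9]
opening: 0.0126
grasp_force: 99.5
T -0.018 yaw 0.448 A [0.5983 0.1787] z 0.1113 F [-1.   0.2  5.9] Mz 0.04 q6 1.17
```

```bash
python3 -m crank '[[-0.05,0.118,0,-0.5,1],[-0.05,0.118,0,-0.5,1],[-0.083,0.243,0,-1,1]]' >/dev/null; python3 t.py; python3 -m crank '[[-0.064,0.249,0,-1,1],[-0.044,0.254,0,-1,1]]'>/dev/null; python3 t.py;python3 -m crank '[[-0.023,0.256,0,-1,1],[-0.003,0.257,0,-1,1]]'>/dev/null; python3 t.py; python3 -m crank '[[0.007,0.128,0,-0.5,1],[0.01,0.128,0,-0.5,1]]'>/dev/null; python3 t.py;python3 -m crank '[[0.018,0.127,0,-0.5,1],[0.02,0.127,0,-0.5,1]]'>/dev/null; python3 t.py
```

```text
T 0.068 yaw 0.285 A [0.5981 0.1785] z 0.1112 F [-0.4  1.3  6.4] Mz 0.19 q6 1.36
T 0.1 yaw 0.124 A [0.598  0.1786] z 0.1112 F [ 0.3 -0.   6.8] Mz 0.09 q6 1.55
T 0.131 yaw -0.035 A [0.5978 0.1789] z 0.1112 F [0.6 1.2 4.4] Mz 0.25 q6 1.74
T 0.046 yaw -0.113 A [0.5977 0.1791] z 0.1112 F [0.5 1.5 5.1] Mz 0.2 q6 1.84
T 0.161 yaw -0.193 A [0.5977 0.179 ] z 0.1112 F [0.7 1.  7.2] Mz 0.27 q6 1.93
```

```bash
python3 -m crank '[[0.028,0.125,0,-0.5,1],[0.03,0.125,0,-0.5,1]]'>/dev/null; python3 t.py;python3 -m crank '[[0.038,0.122,0,-0.5,1],[0.04,0.122,0,-0.5,1]]'>/dev/null; python3 t.py
```

```text
T 0.131 yaw -0.273 A [0.5976 0.179 ] z 0.1113 F [0.  2.3 6.3] Mz 0.35 q6 2.02
T 0.167 yaw -0.353 A [0.5975 0.1791] z 0.1113 F [-0.2  1.6  6.5] Mz 0.3 q6 2.12
```

```bash
python3 -m crank '[[0.048,0.12,0,-0.5,1],[0.05,0.118,0,-0.5,1]]'>/dev/null; python3 t.py;python3 -m crank '[[0.058,0.115,0,-0.5,1]]'>/dev/null; python3 t.py;python3 -m crank '[[0.059,0.114,0,-0.5,1]]'>/dev/null; python3 t.py
```

```text
T 0.073 yaw -0.433 A [0.5975 0.1791] z 0.1113 F [0.1 2.9 5.4] Mz 0.33 q6 2.21
T 0.234 yaw -0.473 A [0.5975 0.1792] z 0.1113 F [-0.1  1.5  5.4] Mz 0.36 q6 2.25
T 0.133 yaw -0.513 A [0.5974 0.1792] z 0.1113 F [0.  2.3 6.3] Mz 0.33 q6 2.3
```

```bash
python3 -m crank '[[0.067,0.11,0,-0.5,1]]'>/dev/null; python3 t.py; python3 -m crank '[[0.067,0.109,0,-0.5,1],[0,0,0,0,1]]'>/dev/null; python3 t.py
```

```text
T 0.258 yaw -0.553 A [0.5974 0.1792] z 0.1113 F [0.3 1.4 6.1] Mz 0.39 q6 2.34
T -0.024 yaw -0.592 A [0.5975 0.1794] z 0.1113 F [0.1 3.5 6.2] Mz 0.26 q6 2.39
```

```bash
python3 -m crank '[[-0.068,-0.108,0,0.5,1],[-0.066,-0.11,0,0.5,1],[-0.117,-0.229,0,1,1],[-0.098,-0.238,0,1,1],[-0.078,-0.245,0,1,1]]' >/dev/null; python3 t.py; python3 -m crank '[[-0.059,-0.25,0,1,1],[-0.038,-0.254,0,1,1],[-0.018,-0.257,0,1,1],[0.003,-0.257,0,1,1],[0.023,-0.256,0,1,1]]'>/dev/null; python3 t.py;python3 -m crank '[[0.044,-0.254,0,1,1],[0.064,-0.249,0,1,1],[0.083,-0.243,0,1,1],[0.103,-0.236,0,1,1],[0,0,0,0,1]]'>/dev/null; python3 t.py
python3 -m crank '[[0,0,0,0,1],[-0.05,0.118,0,-0.5,1],[-0.05,0.118,0,-0.5,1]]' >/dev/null; python3 t.py; python3 -m crank '[[-0.042,0.121,0,-0.5,1],[-0.041,0.122,0,-0.5,1]]' >/dev/null; python3 t.py
```

```text
T -0.031 yaw -0.268 A [0.5977 0.1791] z 0.1113 F [0.8 1.7 5.7] Mz 0.14 q6 2.02
T -0.068 yaw 0.132 A [0.5979 0.1789] z 0.1112 F [1.3 0.8 5.1] Mz -0.01 q6 1.54
T 0.04 yaw 0.45 A [0.5984 0.1784] z 0.1112 F [-1.7  1.1  6.9] Mz 0.2 q6 1.17
T 0.098 yaw 0.366 A [0.5983 0.1786] z 0.1112 F [ 0.3 -0.2  6.8] Mz 0.07 q6 1.27
T 0.073 yaw 0.286 A [0.5982 0.1787] z 0.1113 F [ 0.1 -0.1  6. ] Mz 0.06 q6 1.36
```

```bash
python3 -m crank '[[-0.032,0.124,0,-0.5,1]]' >/dev/null; python3 t.py; python3 -m crank '[[-0.032,0.125,0,-0.5,1]]' >/dev/null; python3 t.py
```

```text
T 0.026 yaw 0.246 A [0.5982 0.1787] z 0.1112 F [-0.9 -0.6  6.5] Mz -0.01 q6 1.41
T 0.074 yaw 0.206 A [0.5982 0.1787] z 0.1113 F [ 0.2 -0.3  5.4] Mz 0.04 q6 1.46
```

```bash
python3 -m crank '[[-0.022,0.127,0,-0.5,1]]' >/dev/null; python3 t.py; python3 -m crank '[[-0.022,0.127,0,-0.5,1]]' >/dev/null; python3 t.py
```

```text
T 0.13 yaw 0.166 A [0.5983 0.1787] z 0.1113 F [ 0.  -1.3  4.8] Mz 0.01 q6 1.5
T 0.153 yaw 0.126 A [0.5982 0.1787] z 0.1113 F [ 0.  -0.5  6.2] Mz 0.11 q6 1.55
```

```bash
python3 -m crank '[[-0.012,0.128,0,-0.5,1]]' >/dev/null; python3 t.py; python3 -m crank '[[-0.012,0.128,0,-0.5,1]]' >/dev/null; python3 t.py
```

```text
T 0.152 yaw 0.086 A [0.598  0.1788] z 0.1113 F [-1.7  0.2  7.6] Mz 0.18 q6 1.6
T 0.126 yaw 0.046 A [0.5979 0.1788] z 0.1113 F [-0.4  0.3  6.5] Mz 0.16 q6 1.65
```

```bash
python3 -m crank '[[-0.002,0.128,0,-0.5,1]]' >/dev/null; python3 t.py; python3 -m crank '[[-0.002,0.128,0,-0.5,1]]' >/dev/null; python3 t.py
```

```text
T 0.216 yaw 0.006 A [0.5979 0.1788] z 0.1113 F [-1.5 -0.4  6.9] Mz 0.18 q6 1.69
T 0.165 yaw -0.034 A [0.5979 0.1788] z 0.1113 F [-1.5  0.7  6.5] Mz 0.23 q6 1.74
```

```bash
python3 -m crank '[[0.008,0.128,0,-0.5,1]]' >/dev/null; python3 t.py; python3 -m crank '[[0.01,0.128,0,-0.5,1]]' >/dev/null; python3 t.py
```

```text
T 0.123 yaw -0.073 A [0.5978 0.1788] z 0.1113 F [-0.8  0.6  6.3] Mz 0.17 q6 1.79
T 0.126 yaw -0.113 A [0.5978 0.1788] z 0.1113 F [0.1 0.9 6.4] Mz 0.21 q6 1.84
```

```bash
python3 -m crank '[[0.018,0.127,0,-0.5,1]]' >/dev/null; python3 t.py; python3 -m crank '[[0.02,0.127,0,-0.5,1]]' >/dev/null; python3 t.py
```

```text
T 0.19 yaw -0.153 A [0.5978 0.1788] z 0.1113 F [-1.3  0.7  6.8] Mz 0.24 q6 1.88
T 0.324 yaw -0.193 A [0.5977 0.1788] z 0.1113 F [-0.5 -0.4  6.3] Mz 0.28 q6 1.93
```

```bash
python3 -m crank '[[0.028,0.125,0,-0.5,1]]' >/dev/null; python3 t.py
```

```text
T 0.145 yaw -0.233 A [0.5976 0.1789] z 0.1113 F [-0.8  1.   6.1] Mz 0.22 q6 1.98
```

```bash
python3 -m crank '[[0.015,0.063,0,-0.25,1]]' >/dev/null; python3 t.py
```

```text
T 0.125 yaw -0.253 A [0.5977 0.1789] z 0.1113 F [-1.   0.7  6.7] Mz 0.17 q6 2.0
```

```bash
python3 -m crank '[[0.034,0.124,0,-0.5,1]]' >/dev/null; python3 t.py; python3 -m crank '[[0.037,0.123,0,-0.5,1]]' >/dev/null; python3 t.py
```

```text
T 0.176 yaw -0.293 A [0.5976 0.1788] z 0.1113 F [-0.2  0.9  7.5] Mz 0.25 q6 2.04
T 0.124 yaw -0.333 A [0.5976 0.1789] z 0.1113 F [-0.8  1.5  5.1] Mz 0.23 q6 2.09
```

```bash
python3 -m crank '[[0.042,0.121,0,-0.5,1]]' >/dev/null; python3 t.py; python3 -m crank '[[0.046,0.12,0,-0.5,1]]' >/dev/null; python3 t.py
```

```text
T 0.188 yaw -0.373 A [0.5975 0.1789] z 0.1113 F [-0.1  0.8  5.5] Mz 0.26 q6 2.14
T 0.037 yaw -0.413 A [0.5975 0.179 ] z 0.1113 F [0.4 1.5 5.7] Mz 0.18 q6 2.18
```

```bash
python3 -m crank '[[0.052,0.118,0,-0.5,1]]' >/dev/null; python3 t.py; python3 -m crank '[[0.055,0.116,0,-0.5,1]]' >/dev/null; python3 t.py
```

```text
T 0.241 yaw -0.453 A [0.5974 0.179 ] z 0.1113 F [0.5 0.2 5.7] Mz 0.28 q6 2.23
T 0.2 yaw -0.493 A [0.5974 0.1791] z 0.1113 F [0.8 0.4 5.8] Mz 0.27 q6 2.28
```

```bash
python3 -m crank '[[0.062,0.113,0,-0.5,1]]' >/dev/null; python3 t.py
```

```text
T -0.052 yaw -0.533 A [0.5974 0.1791] z 0.1113 F [0.7 3.  4.7] Mz 0.23 q6 2.32
```

```bash
python3 -m crank '[[0.066,0.111,0,-0.5,1]]' >/dev/null; python3 t.py; python3 -m crank '[[0,0,0,0,1]]' >/dev/null; python3 t.py
```

```text
T 0.228 yaw -0.573 A [0.5974 0.1791] z 0.1113 F [0.6 0.7 4.5] Mz 0.32 q6 2.37
T 0.158 yaw -0.572 A [0.5974 0.1793] z 0.1113 F [0.2 0.3 5.8] Mz 0.2 q6 2.36
```

```bash
python3 -m crank '[[-0.066,-0.111,0,0.5,1],[-0.064,-0.112,0,0.5,1],[-0.112,-0.231,0,1,1],[-0.094,-0.24,0,1,1],[-0.074,-0.247,0,1,1]]' >/dev/null; python3 t.py; python3 -m crank '[[-0.055,-0.251,0,1,1],[-0.034,-0.255,0,1,1],[-0.014,-0.257,0,1,1],[0.007,-0.257,0,1,1],[0.027,-0.256,0,1,1]]'>/dev/null; python3 t.py;python3 -m crank '[[0.048,-0.253,0,1,1],[0.068,-0.248,0,1,1],[0.087,-0.242,0,1,1],[0.104,-0.235,0,1,1],[0,0,0,0,1]]'>/dev/null; python3 t.py
python3 -m crank '[[0,0,0,0,1],[0,0,0,0,1]]'; python3 t.py
```

```text
T -0.047 yaw -0.247 A [0.5974 0.1791] z 0.1112 F [2.5 0.3 5.6] Mz 0.04 q6 1.99
T 0.052 yaw 0.152 A [0.5979 0.1789] z 0.1113 F [3.6 0.3 4.3] Mz 0.03 q6 1.52
T 0.015 yaw 0.468 A [0.5983 0.1784] z 0.1112 F [1.8 2.  4.9] Mz 0.11 q6 1.15
time_s: 20.25
tool_pos: [0.5115, 0.1361, 0.1111]
orientation: [3.057, 0.725, 0.001]
force: [1.8, 0.5, 5.1]
opening: 0.0126
grasp_force: 99.3
T 0.03 yaw 0.466 A [0.598  0.1789] z 0.1111 F [1.8 0.5 5.1] Mz -0.0 q6 1.15
```

```bash
python3 -m crank '[[-0.055,0.116,0,-0.5,1]]' >/dev/null; python3 t.py; python3 -m crank '[[-0.051,0.118,0,-0.5,1]]' >/dev/null; python3 t.py; python3 -m crank '[[-0.046,0.12,0,-0.5,1]]' >/dev/null; python3 t.py
```

```text
T -0.077 yaw 0.425 A [0.5981 0.1787] z 0.1111 F [2.1 1.9 4.9] Mz 0.0 q6 1.2
T 0.067 yaw 0.384 A [0.598  0.1788] z 0.1111 F [ 3.4 -0.3  5. ] Mz -0.08 q6 1.25
T 0.094 yaw 0.344 A [0.5979 0.1789] z 0.1111 F [ 2.8 -0.3  5.3] Mz -0.02 q6 1.29
```

```bash
python3 -m crank '[[-0.042,0.121,0,-0.5,1]]' >/dev/null; python3 t.py; python3 -m crank '[[-0.037,0.123,0,-0.5,1]]' >/dev/null; python3 t.py
```

```text
T 0.084 yaw 0.304 A [0.5979 0.1789] z 0.1111 F [ 3.5 -0.   4. ] Mz -0.02 q6 1.34
T 0.025 yaw 0.265 A [0.5977 0.179 ] z 0.1111 F [1.2 0.5 5.1] Mz 0.04 q6 1.39
```

```bash
python3 -m crank '[[-0.032,0.124,0,-0.5,1]]' >/dev/null; python3 t.py; python3 -m crank '[[-0.027,0.126,0,-0.5,1]]' >/dev/null; python3 t.py
```

```text
T 0.106 yaw 0.225 A [0.5974 0.1789] z 0.1111 F [ 0.7 -0.3  5.8] Mz 0.06 q6 1.44
T 0.047 yaw 0.185 A [0.5973 0.1788] z 0.1111 F [-0.  -0.7  6.4] Mz -0.02 q6 1.48
```

```bash
python3 -m crank '[[-0.022,0.127,0,-0.5,1]]' >/dev/null; python3 t.py; python3 -m crank '[[-0.018,0.127,0,-0.5,1]]' >/dev/null; python3 t.py
```

```text
T 0.138 yaw 0.145 A [0.5974 0.1789] z 0.1111 F [2.5 0.3 5. ] Mz 0.14 q6 1.53
T 0.084 yaw 0.105 A [0.5976 0.179 ] z 0.1111 F [3.5 1.2 4.4] Mz 0.16 q6 1.58
```

```bash
python3 -m crank '[[-0.012,0.128,0,-0.5,1]]' >/dev/null; python3 t.py; python3 -m crank '[[-0.007,0.128,0,-0.5,1]]' >/dev/null; python3 t.py
```

```text
T 0.163 yaw 0.065 A [0.5978 0.179 ] z 0.1111 F [3.5 0.5 3.7] Mz 0.19 q6 1.62
T 0.194 yaw 0.026 A [0.5977 0.1789] z 0.1111 F [4.  0.6 4.1] Mz 0.24 q6 1.67
```

```bash
python3 -m crank '[[-0.002,0.128,0,-0.5,1]]' >/dev/null; python3 t.py; python3 -m crank '[[0.003,0.128,0,-0.5,1]]' >/dev/null; python3 t.py
```

```text
T 0.023 yaw -0.014 A [0.5977 0.1789] z 0.1111 F [4.  2.2 3.4] Mz 0.24 q6 1.72
T 0.181 yaw -0.054 A [0.5976 0.1789] z 0.1111 F [3.7 1.1 3.7] Mz 0.3 q6 1.77
```

```bash
python3 -m crank '[[0.02,0.128,0,-0.5,1]]' >/dev/null; python3 t.py; python3 -m crank '[[0.02,0.127,0,-0.5,1]]' >/dev/null; python3 t.py
```

```text
T 0.158 yaw -0.094 A [0.5977 0.1789] z 0.1111 F [1.7 0.8 6. ] Mz 0.25 q6 1.81
T 0.123 yaw -0.134 A [0.5976 0.1789] z 0.111 F [1.7 1.4 4.9] Mz 0.28 q6 1.86
```

```bash
python3 -m crank '[[0.018,0.127,0,-0.5,1]]' >/dev/null; python3 t.py; python3 -m crank '[[0.023,0.126,0,-0.5,1]]' >/dev/null; python3 t.py
```

```text
T 0.188 yaw -0.174 A [0.5976 0.179 ] z 0.1111 F [2.4 1.  4.4] Mz 0.33 q6 1.91
T 0.231 yaw -0.214 A [0.5975 0.179 ] z 0.1111 F [1.5 1.1 5.2] Mz 0.36 q6 1.95
```

```bash
python3 -m crank '[[0.028,0.125,0,-0.5,1]]' >/dev/null; python3 t.py; python3 -m crank '[[0.033,0.124,0,-0.5,1]]' >/dev/null; python3 t.py
```

```text
T 0.107 yaw -0.254 A [0.5975 0.1789] z 0.1111 F [2.7 1.3 5.1] Mz 0.3 q6 2.0
T 0.194 yaw -0.294 A [0.5975 0.179 ] z 0.1111 F [3.1 0.7 4.5] Mz 0.35 q6 2.05
```

```bash
python3 -c "
from h import *
save('wrist','w3.png')"
```

```text
(no output)
```

View pics/w3.png

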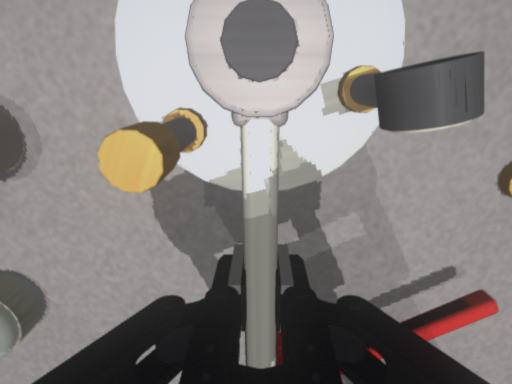

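```bash
python3 -m crank '[[0.04,0.122,0,-0.5,1]]' >/dev/null; python3 t.py; python3 -m crank '[[0.045,0.12,0,-0.5,1]]' >/dev/null; python3 t.py
```

```text
T 0.21 yaw -0.332 A [0.5974 0.1789] z 0.1111 F [1.9 1.8 5.6] Mz 0.44 q6 2.09
T 0.2 yaw -0.373 A [0.5973 0.1789] z 0.1111 F [1.8 1.8 5.4] Mz 0.43 q6 2.14
```

The wrist view shows the head at about (260,40), centred on the lid. The handle is straight in the fingers, clear of the yellow-capped fitting at about (180,130) and the gauge at about (370,90).

```bash
python3 -m crank '[[0.05,0.118,0,-0.5,1]]' >/dev/null; python3 t.py
```

```text
T 0.258 yaw -0.413 A [0.5973 0.1789] z 0.1111 F [1.3 1.9 5.4] Mz 0.48 q6 2.18
```

```bash
python3 -m crank '[[0.055,0.116,0,-0.5,1]]' >/dev/null; python3 t.py
```

```text
T 0.412 yaw -0.452 A [0.5972 0.1789] z 0.1111 F [1.4 1.1 6.5] Mz 0.57 q6 2.23
```

```bash
python3 -m crank '[[0.06,0.114,0,-0.5,1]]' >/dev/null; python3 t.py
```

```text
T 0.358 yaw -0.492 A [0.5972 0.1789] z 0.1111 F [0.7 1.9 5.6] Mz 0.55 q6 2.28
```

```bash
python3 -m crank '[[0.064,0.112,0,-0.5,1]]' >/dev/null; python3 t.py
```

```text
T 0.43 yaw -0.532 A [0.5971 0.1789] z 0.1111 F [0.6 1.6 5.8] Mz 0.59 q6 2.32
```

```bash
python3 -m crank '[[0.051,0.082,0,-0.375,1]]' >/dev/null; python3 t.py
```

```text
T 0.469 yaw -0.561 A [0.5971 0.179 ] z 0.1111 F [0.6 2.1 7.1] Mz 0.67 q6 2.35
```

```bash
python3 -m crank '[[0.034,0.054,0,-0.25,1]]' >/dev/null; python3 t.py
```

```text
T 0.506 yaw -0.581 A [0.5971 0.179 ] z 0.1111 F [1.8 1.6 6.4] Mz 0.73 q6 2.38
```

```bash
python3 -m crank '[[0.035,0.053,0,-0.25,1]]' >/dev/null; python3 t.py;  python3 -m crank '[[0,0,0,0,1]]' >/dev/null; python3 t.py
```

```text
T 0.437 yaw -0.6 A [0.5971 0.179 ] z 0.1111 F [1.1 3.  6.4] Mz 0.74 q6 2.4
T 0.615 yaw -0.6 A [0.5971 0.1791] z 0.1111 F [1.1 0.3 6.8] Mz 0.7 q6 2.4
```

```bash
python3 -m crank '[[0,0,0,0,0.5],[0,0,0,0,0.2],[0,0,0,0,0],[0,0,0,0,-0.2],[0,0,0,0,-0.2]]'; python3 t.py; python3 -m crank '[[0,0,0,0,-0.2],[0,0,0,0,-0.2],[0,0,0.1,0,-0.2],[0,0,0.2,0,-0.2],[0,0,0.4,0,-0.2]]'
```

```text
time_s: 23.13
tool_pos: [0.5172, 0.2337, 0.1099]
orientation: [2.999, -0.932, -0.003]
force: [0.8, -0.4, -0.1]
opening: 0.0515
grasp_force: 0.0
T 0.012 yaw -0.602 A [0.5964 0.1785] z 0.1099 F [ 0.8 -0.4 -0.1] Mz 0.03 q6 2.4
time_s: 23.55
tool_pos: [0.5171, 0.2336, 0.1312]
orientation: [2.999, -0.931, -0.004]
force: [-0.1, 0.5, -0.5]
opening: 0.0512
grasp_force: 0.0
```

```bash
python3 -m crank '[[0,0,0.7,0,-0.2],[0,0,0.9,0,-0.2],[0,0,0.9,0,-0.2],[-0.3,0,0.9,0,-0.2],[-0.5,0,0.5,0,-0.2]]'; python3 -m crank '[[-0.7,0,0,0,-0.2],[-0.5,0,0,0,-0.2],[0,0,0,0,-0.2],[0,0,0,0,-0.2]]'
python3 - <<'E'
from h import *
o=status.get_obs(); im,d=save('wrist','w4.png'); P=wcloud(d,o)
r=np.linalg.norm(P[...,:2]-[.5966,.1786],axis=2); k=(r<.022)&(d>0); print('head top z',np.median(P[k][:,2]),k.sum())
s=(P[...,0]<.56)&(P[...,2]>.128)&(P[...,2]<.15)&(d>0)
L=cv2.fitLine(P[s][:,:2].astype(np.float32),2,0,.01,.01).ravel(); print('handle',s.sum(),np.median(P[s][:,2]),np.arctan(L[1]/L[0]))
E
```

```text
time_s: 23.97
tool_pos: [0.496, 0.234, 0.254]
orientation: [-2.997, 0.932, -0.01]
force: [-0.6, 0.5, 0.2]
opening: 0.0511
grasp_force: 0.0
time_s: 24.3
tool_pos: [0.4581, 0.234, 0.2499]
orientation: [-2.999, 0.931, -0.003]
force: [0.3, -0.8, 0.4]
opening: 0.0514
grasp_force: 0.0
head top z 0.14238317711782852 1357
handle 3358 0.1388957613121737 -0.44589713
```

View pics/w4.png

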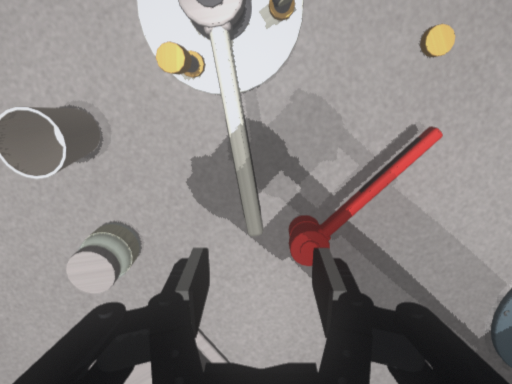

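The wrist view shows the wrench sitting level on the nut, with its head at about (212,5) and its handle ending at about (255,228). It is clear of the fittings and of the gripper.

```bash
python3 -c "
from bench import hand_in
print(hand_in())"
```

```text
the job is handed in; nothing more can be done
None
```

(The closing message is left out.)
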